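Shorten the table lamp's telescoping arm by one hole and light the plate

TASK

The lamp's telescoping arm is one hole too long for the plate. Squeeze in the two sprung buttons on its sides and gently slide the outer tube towards the column, stopping as soon as both buttons click fully out in the very next hole, without pushing the tube hard against buttons that stand out; and swing the arm round so that the lamp hangs over the middle of the plate. Let go of the lamp and leave the plate and the other things on the table where they are.

Things in the scene. Friction and masses are not known exactly. Their poses are not given: they have to be found in the camera images.
- lamp: table lamp's heavy dark round foot (170 mm across) with its steel column (20 mm thick); fixed. Origin: centre of the foot's underside, on the column's axis; x axis: the arm's direction at swing 0. A swivel head on top (36 mm across, 180 to 220 mm above the table) carries the level telescoping arm: inner steel tube (16 mm) fixed to it, outer tube sliding over that; counterweight behind, to 115 mm.
- swing (a joint): turn of the whole arm about the column, rad, counter-clockwise seen from above; 0 = arm along the foot's x axis; range -1.2 to 1.2. The stiff swivel stays where it is left (about 0.25 N m to turn).
- slide (a joint): travel of the outer tube towards the column, m: 0 in the hole it starts in (the longest setting), 0.082 in the last. The next hole comes somewhere between 0.030 and 0.050: its place differs from lamp to lamp and must be felt or seen. With the buttons in it slides with about 2 N of friction, plus some 1 N from the buttons rubbing inside it.
- press_l (a joint): how far the left button is pushed in, m: 0 fully out, 0.006 flush with the outer tube, up to 0.0075. Spring force 1.5 N out, 3.3 N flush.
- press_r (a joint): the same for the right button.
- button_l: left of a pair of domed steel snap buttons, 8 mm thick, that spring out level from both sides of the inner tube, 155 mm from the column's axis, through 10 mm holes in the outer tube, 6 mm proud of it. Origin: tip of the dome, 17 mm from the tube's axis, 200 mm above the table, on the arm's +y side (arm's x pointing outward). The outer tube slides over them; they stay put.
- button_r: right one of the pair, on the arm's -y side, level with the left. The tube moves only with both squeezed flush; the hole's edges then push them under the wall (about 7 N of push along the arm), and past about 6 mm of travel they stay in by themselves until they spring out in the next hole, which stops the tube hard. Pushing the tube with over about 10 N on buttons that stand out bruises them.
- outer_tube: sliding aluminium outer tube, 22 mm thick, axis level 200 mm above the table, the lamp's shade under its outer end. Origin: on its axis at its inner mouth, 105 mm from the column's axis at slide 0; x axis outward along the arm. On its first 36 mm a black grip collar, up to 35 mm thick. Three 10 mm holes on each side: at 50 mm from the mouth (the buttons start there), 80 to 100 mm, and 132 mm.
- lamp_centre (a point): centre of the light opening, the underside of the cream metal shade (120 mm across, 62 mm high) that hangs under the end of the tube; 110 mm above the table, 350 mm from the column's axis at slide 0, 300 to 320 mm in the next hole.
- plate: white dinner plate, 210 mm across, 24 mm high, flat on the table. Origin: centre of its underside. It lies 295 to 325 mm from the column.
- ashtray: round clear glass ashtray, 110 mm across, 40 mm high, on the table; leave alone. Origin: centre of its underside.
- dish_lid: small white china lid with a knob, 72 mm across, 30 mm high, on the table; leave alone. Origin: centre of its underside.
- book: pale book lying flat, 110 x 160 x 22 mm; leave alone. Origin: centre of its underside.
- bowl: dark bowl, 140 mm across, 50 mm high; leave alone. Origin: centre of its underside.
- drilled (a joint): hidden thing

How it is judged:
By the outcome, as a careful person would: the job done as asked, in the order asked, and still so for the second after the job is handed in, with the robot touching nothing.
It also fails if it takes over 45 s, if anything falls off the work surface, if the arm or the gripper's body presses on something with over 40 N, if the wrist force passes 120 N, or if a joint passes its speed limit or range.

ROBOT

A 6-joint arm with a two-finger parallel gripper is mounted at the origin on the work surface. World frame = base frame: x ahead of the robot, y to its left, z up, the work surface at z = 0. Lengths are in mm, angles in rad, forces in N, time in s.
With the tool pointing down it reaches from about 350 to 975 mm from the base axis. Payload 7.1 kg.
Tool frame: the origin (TCP) lies at the very end of the fingers, on their centre line; the grasp point (between the pads) lies ctrl.hold_point_z behind it (ctrl.hold_point_z is the distance from the TCP to the grasp point, in mm); z points along the fingers, y is the line along which they close (so a half turn about z gives the same grasp; the last joint's range is limited). The gripper opens to 88 mm and grips with 3 to 60 N. Pads are 20 mm wide; open, the fingers measure 115 mm over their backs; the gripper's body (75 mm by 178 mm) begins 61 mm behind the grasp point.
Start: joints at [1.25, 0.423, 1.63, -0, 1.089, -0.019], TCP at [185.743, 596.745, 222.675] pointing down, gripper open.
Joint ranges: [-3, 3], [-0.9, 2.11], [0.09, 2.58], [-1.31, 4.45], [0.11, 2.69], [-2.54, 2.54]. Speed limits (rad/s): [2.39, 2.39, 3.01, 3.14, 3.14, 3.14].

INTERFACE

Orientations are given as a rotation vector (axis times angle).
In Python, from workcell import ctrl gives the robot as it stands. The module is installed in compiled form; this text tells all that it offers.
- The arm moves only by the shell command python3 -m creep 'ROWS'. ROWS is JSON, a list of rows, each an object with "translation": the shift along the tool's x, y, z in mm, a list of three; "angular": the turn, a rotation vector about the tool's x, y, z in rad, a list of three; "jaw": the opening, from 0 (shut) to 1 (fully open). A call has exactly 8 rows; each row is the pose to reach, as a shift and turn from the pose commanded when the call began, along the tool's axes at that moment; what a row does not reach only later rows make up. A row lasts 1/8 s, in which the tool goes at most 62.5 mm and 10.7 degrees, less where a joint would pass 70% of its speed; a pose out of reach is approached as far as the arm can. A call with a gripper value outside its range is refused whole. The fingers move at their own pace and stop on an object; the grip force is fixed at half the most. Time passes only in rows, so rows that repeat a pose let the fingers close, or fill a call up. It gives the time, the measured TCP pose, the force, the opening and the grip force at its end, in the units of the state.
- ctrl.get_obs(): the state, without advancing time (a new reading comes with each control period).
- ctrl.get_image(name): name is "scene" or "top" or "wrist"; returns the picture (400x640x3 uint8, red, green, blue); there is no depth.
- ctrl.camera_info(name): a dict with "camera_matrix" (3x3 intrinsics, pixels), "world_from_camera" (4x4, takes a point from camera to world coordinates). Camera axes: x right, y up, looking along -z (the intrinsics and any distortion apply to the point x, -y, -z); pixel columns grow to the right and rows downward; lengths in mm; the calibration is good to about 2 mm. A picture is of the moment at which its call begins: read the wrist's pose just before it. camera_info takes no time and is no camera call; for the wrist camera it gives the pose at the moment of the call.
- ctrl.close_job(): hands the job in; it is judged then, once.
Trained networks look in the newest picture that a camera, given by its name, has taken for a name from the list of things; names that differ only in an ending like _2 or _b are one class to them, and where a whole thing is asked for, a point or a joint stands for the part that bears it (a point fixed in the world has none). Each returns a list of dicts, best first, with "score" (0 to 1); they miss things now and then, are a little off and sometimes report something else, mostly with a low value. They report only what shows in the picture. A call takes as long as a camera call.
- ctrl.look_for(camera, label): "rect" ([left, top, right, bottom] in pixels, round what is visible of it).
The state is a dict: "t": time; "qpos": joint angles; "qvel": joint speeds; "joint_torque": joint torques, N m; "ee_pos": TCP position; "orientation": TCP orientation; "ft_force": force on the tool from outside, world axes, zero at the start; "moment": the same for the moment, N m; "width": finger opening in mm; "grasp_force": force on a finger pad.
Only numpy, scipy, OpenCV 4.12 (cv2) and the standard library are available. Lean on these libraries where they do the work, as an engineer would, in place of code of your own. Each camera call takes 0.05 s, during which the arm holds its last target. There are 200 camera calls.

## Working session

There is one attempt and no reset: what is moved stays moved. The work goes in short steps, Python scripts to look and compute and a shell command to move; the robot and the scene stay as the last step left them, time stands still between calls to the robot, and variables do not carry over. Pictures are saved under pics/ and viewed, at most 10 in all, crops included, and the job is handed in when it is done.

```bash
mkdir -p pics
cat > h.py <<'E'
import numpy as np, cv2
from scipy.spatial.transform import Rotation as R
from workcell import ctrl
def ray(cam,u,v,info=None):
    i=info or ctrl.camera_info(cam); K=np.array(i["camera_matrix"]);T=np.array(i["world_from_camera"])
    d=np.linalg.solve(K,[u,v,1]); d=T[:3,:3]@np.array([d[0],-d[1],-d[2]]); return T[:3,3],d
def at_z(cam,u,v,z,info=None):
    o,d=ray(cam,u,v,info); return o+d*(z-o[2])/d[2]
def proj(cam,p,info=None):
    i=info or ctrl.camera_info(cam); K=np.array(i["camera_matrix"]);T=np.array(i["world_from_camera"])
    q=T[:3,:3].T@(np.array(p)-T[:3,3]); q=K@np.array([q[0],-q[1],-q[2]]); return q[:2]/q[2]
def save(cam,name,crop=None,scale=1):
    im=np.array(ctrl.get_image(cam))[:,:,::-1]
    if crop: im=im[crop[1]:crop[3],crop[0]:crop[2]]
    cv2.imwrite("pics/"+name,cv2.resize(im,None,fx=scale,fy=scale,interpolation=cv2.INTER_CUBIC))
E
python3 - <<'E'
from h import *
a=np.array(ctrl.get_image("top"));b=np.array(ctrl.get_image("scene"))
cv2.imwrite("pics/a.png",cv2.resize(np.vstack([a,b])[:,:,::-1],(480,600),interpolation=cv2.INTER_AREA))
cv2.imwrite("pics/top.png",a[:,:,::-1]);cv2.imwrite("pics/scene.png",b[:,:,::-1])
for c in("top","scene"):
  i=ctrl.camera_info(c);print(c,np.round(i["world_from_camera"],2).tolist(),np.round(i["camera_matrix"],1).tolist())
  for n in ["lamp","outer_tube","button_l","button_r","lamp_centre","plate","ashtray","dish_lid","book","bowl"]:
    print(n,[(np.round(r["rect"]).tolist(),round(r["score"],2)) for r in ctrl.look_for(c,n)[:2]])
o=ctrl.get_obs();print(o,ctrl.hold_point_z,R.from_rotvec(o["orientation"]).as_matrix().round(3))
E
```

```text
top [[-0.02, 0.99, -0.16, 385.88], [-1.0, -0.02, 0.01, -30.61], [0.01, 0.16, 0.99, 1317.1], [0.0, 0.0, 0.0, 1.0]] [[463.6, 0.0, 317.3], [0.0, 463.6, 207.9], [0.0, 0.0, 1.0]]
lamp [([193.0, 190.0, 400.0, 264.0], 0.84)]
outer_tube [([285.0, 191.0, 400.0, 234.0], 0.58)]
button_l []
button_r []
lamp_centre [([282.0, 190.0, 402.0, 233.0], 0.56)]
plate [([319.0, 215.0, 394.0, 288.0], 0.95), ([268.0, 261.0, 308.0, 300.0], 0.63)]
ashtray [([266.0, 261.0, 307.0, 300.0], 0.84)]
dish_lid []
book [([409.0, 190.0, 454.0, 253.0], 0.7), ([318.0, 216.0, 395.0, 291.0], 0.58)]
bowl [([223.0, 148.0, 269.0, 197.0], 0.88)]
scene [[0.13, -0.67, 0.73, 1235.27], [0.99, 0.1, -0.09, -130.71], [-0.01, 0.74, 0.67, 783.99], [0.0, 0.0, 0.0, 1.0]] [[450.7, 0.0, 317.5], [0.0, 450.7, 198.2], [0.0, 0.0, 1.0]]
lamp [([217.0, 145.0, 460.0, 253.0], 0.56)]
outer_tube [([215.0, 162.0, 362.0, 243.0], 0.72)]
button_l []
button_r []
lamp_centre [([212.0, 167.0, 357.0, 249.0], 0.63)]
plate [([243.0, 192.0, 311.0, 253.0], 0.74)]
ashtray [([319.0, 178.0, 364.0, 206.0], 0.95), ([328.0, 279.0, 363.0, 310.0], 0.55)]
dish_lid [([32
[... 224 characters left out ...]
989558e+00, -1.26765507e-05,
        1.08861784e+00, -1.90065332e-02]), 'qvel': array([-0.00018784,  0.00022153, -0.00059762, -0.00073485, -0.00021935,
        0.00027319]), 'joint_torque': array([-2.06588767e-03, -5.44573259e+01, -2.74054295e+01,  6.43129251e-02,
        1.66015554e-02,  2.86094092e-05]), 'ee_pos': array([185.73769627, 596.74134288, 222.66357776]), 'orientation': array([ 4.72225884e-01,  3.10589473e+00, -6.78923958e-05]), 'ft_force': array([-0.17383751, -0.30859963, -0.62284567]), 'moment': array([ 0.043152  , -0.01313081, -0.01786625]), 'grasp_force': 0.0, 'width': 87.6895193013614} 18.700000000000003 [[-0.955  0.297 -0.   ]
 [ 0.297  0.955 -0.   ]
 [-0.    -0.    -1.   ]]
```

View pics/top.png

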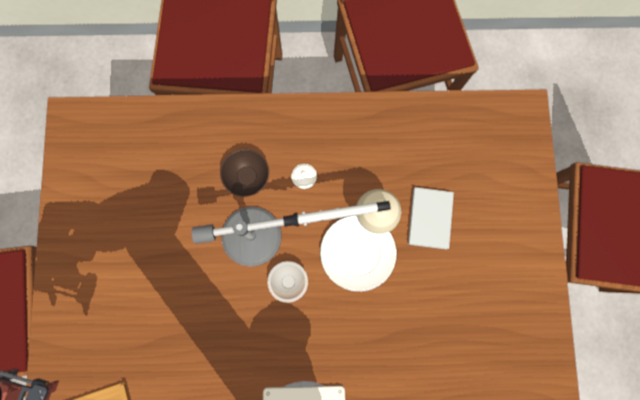

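View pics/scene.png

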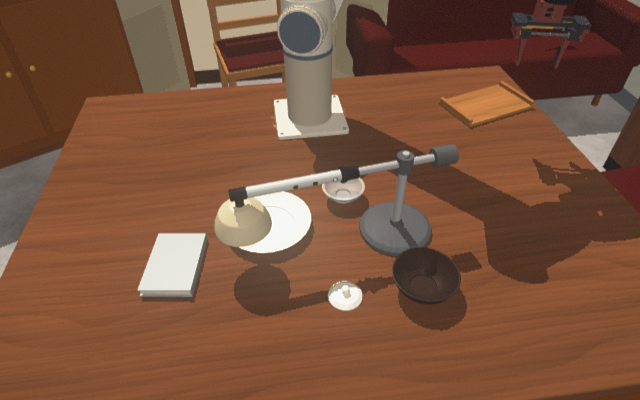

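Run:
```python
import cv2,numpy as np
a=cv2.imread("pics/top.png")[180:300,185:415];b=cv2.imread("pics/scene.png")[140:250,205:465]
a=cv2.resize(a,None,fx=3,fy=3,interpolation=cv2.INTER_CUBIC)
cv2.imwrite("pics/topz.png",a)
b=cv2.resize(b,None,fx=3,fy=3,interpolation=cv2.INTER_CUBIC)
cv2.imwrite("pics/scz.png",b)
```

```text
(no output)
```

View pics/topz.png

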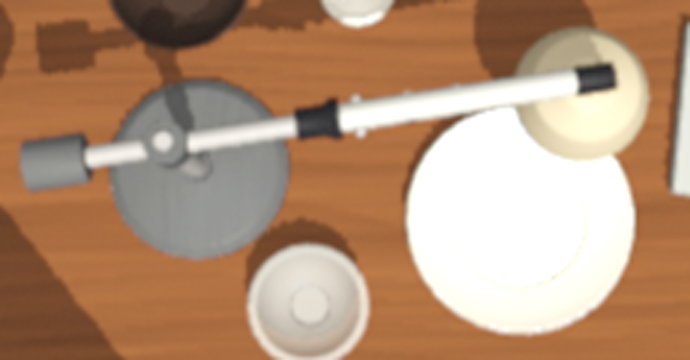

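View pics/scz.png

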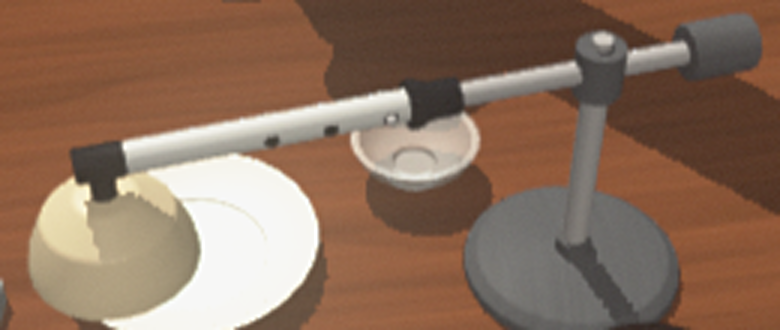

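```bash
cat > geo.py <<'E'
from h import *
T=lambda x,y,z:at_z("top",x/3+185-.33,y/3+180-.33,z)
S=lambda x,y,z:at_z("scene",x/3+205-.33,y/3+140-.33,z)
E
python3 - <<'E'
from geo import *
print("foot",T(199.5,168,10),"head top",T(163,142,224),S(600,42,224))
bl,br=T(357.5,101,200),T(361,132,200);print("btn",bl,br,(bl+br)/2)
print("scene btn tip",S(391,118,200))
print("tube pts T",T(300,124,200),T(575,82,200), "cw",T(90,156,200))
print("plate",T(520.5,219,22)); pl=T(520.5,219,22)
print("plate r",T(406,219,22)[1]-T(635,219,22)[1])
print("shade",T(583,93,125),"cap S",S(98,160,200))
# refine: fit column from foot/head
c=np.mean([T(199.5,168,10),T(163,142,224),S(600,42,224)],0)[:2]
m=((bl+br)/2)[:2];e=(T(575,82,200))[:2]
print("c",c,"|m-c|",np.hypot(*(m-c)),"ang",np.arctan2(*(m-c)[::-1]),np.arctan2(*(e-c)[::-1]),"plate",np.hypot(*(pl[:2]-c)),np.arctan2(*(pl[:2]-c)[::-1]))
u=(e-c)/np.hypot(*(e-c))
# holes on +x side (left side? y_arm=(-u1,u0)) offset 11
n=np.array([-u[1],u[0]])
from scipy.optimize import minimize_scalar
for px in [(391,118),(331,130),(272,141)]:
    q=np.array(px)/3+[205-.33,140-.33]
    f=lambda s:np.hypot(*(proj("scene",[*(c+u*s+n*11),200])-q))
    r=minimize_scalar(f,bounds=(100,300),method="bounded");print("s",r.x,"res",r.fun)
print(u,n)
for n_ in("ashtray","bowl"):pass
E
```

```text
foot [519.98627719 139.8807017   10.        ] head top [519.24214448 140.73728868 224.        ] [519.13559325 140.53782351 224.        ]
btn [552.31741296 -12.94228506 200.        ] [526.91267386 -15.31932752 200.        ] [539.61504341 -14.13080629 200.        ]
scene btn tip [549.49918117  -9.30457841 200.        ]
tube pts T [534.47861957  33.90487493 200.        ] [ 564.25434738 -190.37267853  200.        ] cw [512.07382    203.10688548 200.        ]
plate [ 464.79183573 -159.60022657   22.        ]
plate r 213.03135102310193
shade [ 566.41286396 -207.64203293  125.        ] cap S [ 562.95860493 -204.64147698  200.        ]
c [519.45467164 140.3852713 ] |m-c| 155.82573222612857 ang -1.4410549671956505 -1.43617009907154 plate 304.92511304142863 -1.7510370764745529
s 152.6041871404004 res 0.4335371182555627
s 194.3803758903881 res 0.2173192213753302
s 234.6595414859105 res 0.26673284768728855
[ 0.13421993 -0.99095157] [0.99095157 0.13421993]
```

```bash
python3 -m creep '[{"translation":[0,0,-62],"angular":[0,0,0],"jaw":1},{"translation":[-50,-30,-70],"angular":[0,0,0.18],"jaw":1},{"translation":[-110,-60,-70],"angular":[0,0,0.36],"jaw":1},{"translation":[-165,-90,-70],"angular":[0,0,0.54],"jaw":1},{"translation":[-220,-125,-70],"angular":[0,0,0.72],"jaw":1},{"translation":[-270,-160,-70],"angular":[0,0,0.9],"jaw":1},{"translation":[-320,-200,-70],"angular":[0,0,1.05],"jaw":1},{"translation":[-365,-245,-70],"angular":[0,0,1.134],"jaw":1}]'
cat > d.py <<'E'
import sys; from h import *
# target: s along arm, lateral l, TCP z, arm azimuth
C=np.array([519.4,140.4])
def delta(s,z,az,l=0):
    o=ctrl.get_obs();M=R.from_rotvec(o["orientation"]).as_matrix()
    u=np.array([np.cos(az),np.sin(az)]);n=np.array([-u[1],u[0]])
    D=np.array([*(C+u*s+n*l),z])-o["ee_pos"]
    G=np.array([[-n[1]*-1,0],[0,0]])
    ya=np.array([*n,0]);G=np.column_stack([np.cross(ya,[0,0,-1]),ya,[0,0,-1]])
    print("t",o["t"],"pos",o["ee_pos"].round(1),"tool delta",(M.T@D).round(1),"rot",R.from_matrix(M.T@G).as_rotvec().round(3),"F",o["ft_force"].round(2),"w",round(o["width"],1))
if __name__=="__main__": delta(*map(float,sys.argv[1:]))
E
python3 d.py 157 270 -1.439
```

```text
t: 2.1
ee_pos: [458.5, 260.2, 292.9]
orientation: [2.07, 2.362, 0.001]
ft_force: [0.4, 0.7, -0.6]
width: 87.9
grasp_force: 0.0
t 2.1 pos [458.5 260.2 292.9] tool delta [-283.8   44.6   22.9] rot [ 0.001 -0.    -0.   ] F [ 0.42  0.67 -0.61] w 87.9
```

```bash
python3 -m creep '[{"translation":[-55,9,0],"angular":[0,0,0],"jaw":1},{"translation":[-115,18,0],"angular":[0,0,0],"jaw":1},{"translation":[-175,27,0],"angular":[0,0,0],"jaw":1},{"translation":[-235,37,10],"angular":[0,0,0],"jaw":1},{"translation":[-284,44.5,20],"angular":[0,0,0],"jaw":1},{"translation":[-284,44.5,30],"angular":[0,0,0],"jaw":1},{"translation":[-284,44.5,30],"angular":[0,0,0],"jaw":1},{"translation":[-284,44.5,30],"angular":[0,0,0],"jaw":1}]'
python3 d.py 157 181.3 -1.439
python3 - <<'E'
from h import *
save("wrist","w1.png")
for n in("button_l","button_r","outer_tube"):
  print(n,[(np.round(r["rect"]).tolist(),round(r["score"],2)) for r in ctrl.look_for("wrist",n)[:2]])
for s in (105,141,155,197): 
  u=np.array([np.cos(-1.439),np.sin(-1.439)]);n=np.array([-u[1],u[0]])
  print(s,[proj("wrist",[*(np.array([519.4,140.4])+u*s+n*l),200]).round(0).tolist() for l in(-17,0,17)])
E
```

```text
t: 3.1
ee_pos: [539.5, -12.4, 263.0]
orientation: [-2.065, -2.368, -0.0]
ft_force: [0.5, 1.1, -0.3]
width: 88.0
grasp_force: 0.0
t 3.1 pos [539.5 -12.4 263. ] tool delta [-2.9  0.1 81.7] rot [ 0.    -0.     0.005] F [ 0.51  1.11 -0.34] w 88.0
button_l [([404.0, 2.0, 520.0, 122.0], 0.53), ([328.0, 211.0, 336.0, 216.0], 0.4)]
button_r [([404.0, 2.0, 520.0, 122.0], 0.53), ([328.0, 211.0, 336.0, 216.0], 0.4)]
outer_tube [([270.0, 154.0, 362.0, 369.0], 0.98), ([298.0, 207.0, 304.0, 218.0], 0.44)]
105 [[293.0, 153.0], [315.0, 154.0], [336.0, 154.0]]
141 [[294.0, 197.0], [314.0, 197.0], [335.0, 197.0]]
155 [[294.0, 213.0], [314.0, 213.0], [334.0, 213.0]]
197 [[295.0, 257.0], [314.0, 257.0], [333.0, 258.0]]
```

View pics/w1.png

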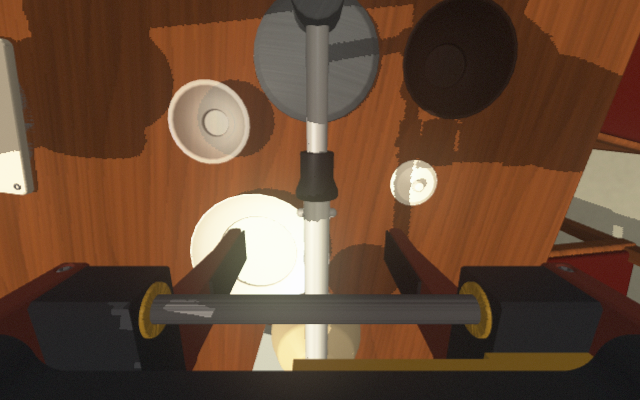

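The wrist view shows the buttons at (301,213) and (332,213), 1–2 mm right of prediction; the collar ends at row 198. The estimate is good, so I descend and squeeze.

```bash
python3 -m creep '[{"translation":[-3,1.5,40],"angular":[0,0,0.005],"jaw":1},{"translation":[-3,1.5,70],"angular":[0,0,0.005],"jaw":1},{"translation":[-3,1.5,81.5],"angular":[0,0,0.005],"jaw":1},{"translation":[-3,1.5,81.5],"angular":[0,0,0.005],"jaw":0.6},{"translation":[-3,1.5,81.5],"angular":[0,0,0.005],"jaw":0.45},{"translation":[-3,1.5,81.5],"angular":[0,0,0.005],"jaw":0.2},{"translation":[-3,1.5,81.5],"angular":[0,0,0.005],"jaw":0.2},{"translation":[-3,1.5,81.5],"angular":[0,0,0.005],"jaw":0.2}]'
python3 d.py 157 181.3 -1.439
```

```text
t: 4.3
ee_pos: [541.7, -16.4, 181.5]
orientation: [2.072, 2.361, 0.001]
ft_force: [0.2, -0.8, 0.1]
width: 41.5
grasp_force: 0.0
t 4.3 pos [541.7 -16.4 181.5] tool delta [ 1.3 -1.5  0.2] rot [ 0.001  0.    -0.002] F [ 0.16 -0.83  0.06] w 41.5
```

```bash
python3 -m creep '[{"translation":[1,0,0],"angular":[0,0,0],"jaw":0.2},{"translation":[1,0,0],"angular":[0,0,0],"jaw":0.2},{"translation":[1,0,0],"angular":[0,0,0],"jaw":0.2},{"translation":[1,0,0],"angular":[0,0,0],"jaw":0.2},{"translation":[1,0,0],"angular":[0,0,0],"jaw":0.2},{"translation":[1,0,0],"angular":[0,0,0],"jaw":0.2},{"translation":[1,0,0],"angular":[0,0,0],"jaw":0.2},{"translation":[1,0,0],"angular":[0,0,0],"jaw":0.2}]'
python3 d.py 157 181.3 -1.439
```

```text
t: 5.3
ee_pos: [541.5, -15.4, 181.2]
orientation: [2.072, 2.361, -0.0]
ft_force: [-0.6, -2.8, 3.1]
width: 21.1
grasp_force: 30.0
t 5.3 pos [541.5 -15.4 181.2] tool delta [ 0.4 -1.4 -0.1] rot [ 0.     0.    -0.002] F [-0.63 -2.78  3.1 ] w 21.1
```

```bash
python3 -m creep '[{"translation":[1,0,0],"angular":[0,0,0],"jaw":0.2},{"translation":[2,0,0],"angular":[0,0,0],"jaw":0.2},{"translation":[3.5,0,0],"angular":[0,0,0],"jaw":0.2},{"translation":[5,0,0],"angular":[0,0,0],"jaw":0.2},{"translation":[6.5,0,0],"angular":[0,0,0],"jaw":0.2},{"translation":[8,0,0],"angular":[0,0,0],"jaw":0.2},{"translation":[9,0,0],"angular":[0,0,0],"jaw":0.2},{"translation":[9.5,0,0],"angular":[0,0,0],"jaw":0.2}]'
python3 d.py 147.5 181.3 -1.439
```

```text
t: 6.3
ee_pos: [540.2, -6.1, 181.2]
orientation: [2.072, 2.361, -0.0]
ft_force: [-0.6, -4.4, 3.7]
width: 20.9
grasp_force: 30.0
t 6.3 pos [540.2  -6.1 181.2] tool delta [ 0.4 -1.3 -0.1] rot [-0.     0.    -0.002] F [-0.56 -4.39  3.75] w 20.9
```

```bash
python3 -m creep '[{"translation":[2,0,0],"angular":[0,0,0],"jaw":0.2},{"translation":[5,0,0],"angular":[0,0,0],"jaw":0.2},{"translation":[8,0,0],"angular":[0,0,0],"jaw":0.2},{"translation":[11,0,0],"angular":[0,0,0],"jaw":0.2},{"translation":[14,0,0],"angular":[0,0,0],"jaw":0.2},{"translation":[17,0,0],"angular":[0,0,0],"jaw":0.2},{"translation":[19.5,0,0],"angular":[0,0,0],"jaw":0.2},{"translation":[20.5,0,0],"angular":[0,0,0],"jaw":0.2}]'
python3 d.py 127 181.3 -1.439
python3 - <<'E'
from h import *
save("wrist","w2.png",(220,20,420,220),3)
E
```

```text
t: 7.3
ee_pos: [537.4, 14.5, 181.2]
orientation: [-2.072, -2.361, 0.0]
ft_force: [-1.4, -3.2, 3.9]
width: 21.3
grasp_force: 30.0
t 7.3 pos [537.4  14.5 181.2] tool delta [ 0.2 -1.3 -0.1] rot [-0.    -0.    -0.002] F [-1.36 -3.2   3.93] w 21.3
```

View pics/w2.png

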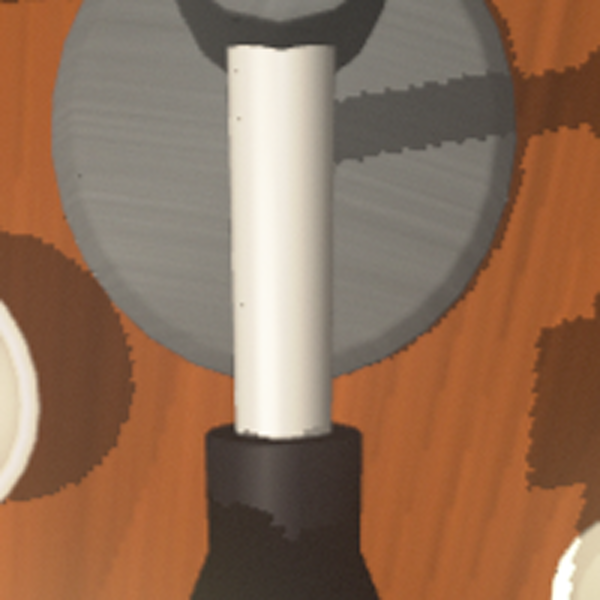

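```bash
cat > prof.py <<'E'
from h import *
im=np.array(ctrl.get_image("scene")).astype(np.float32).mean(2)
C=np.array([519.4,140.4])
def prof(im,az,tag):
    u=np.array([np.cos(az),np.sin(az)]);n=np.array([-u[1],u[0]])
    S=np.arange(138,216,1.5);v=np.full(len(S),0.);best=None
    P=np.array([[proj("scene",[*(C+u*s+n*11),z]) for s in S] for z in (197,200,203)],np.float32)
    v=cv2.remap(im,P[...,0],P[...,1],cv2.INTER_LINEAR).min(0)
    print(tag,' '.join(f"{s:.0f}:{x:.0f}" for s,x in zip(S,v)))
prof(im,-1.432,"now")
if __import__("sys").argv[1:]: prof(cv2.imread("pics/scene.png").astype(np.float32).mean(2),-1.439,"start")
cv2.imwrite("pics/s_last.png",cv2.resize(np.array(ctrl.get_image("scene"))[140:220,230:430,::-1],None,fx=4,fy=4,interpolation=cv2.INTER_CUBIC))
E
python3 prof.py 1
python3 -m creep '[{"translation":[1,0,0],"angular":[0,0,0],"jaw":0.2},{"translation":[2,0,0],"angular":[0,0,0],"jaw":0.2},{"translation":[3,0,0],"angular":[0,0,0],"jaw":0.2},{"translation":[4,0,0],"angular":[0,0,0],"jaw":0.2},{"translation":[5,0,0],"angular":[0,0,0],"jaw":0.2},{"translation":[6,0,0],"angular":[0,0,0],"jaw":0.2},{"translation":[7,0,0],"angular":[0,0,0],"jaw":0.2},{"translation":[7.5,0,0],"angular":[0,0,0],"jaw":0.2}]'
python3 d.py 120 181.3 -1.439; python3 prof.py
```

```text
now 138:134 140:145 141:146 142:144 144:145 146:143 147:139 148:142 150:143 152:142 153:142 154:141 156:141 158:138 159:118 160:85 162:61 164:51 165:51 166:56 168:69 170:112 171:135 172:138 174:138 176:145 177:146 178:147 180:147 182:141 183:124 184:121 186:126 188:127 189:126 190:124 192:123 194:124 195:124 196:128 198:126 200:114 201:73 202:63 204:58 206:57 207:61 208:82 210:114 212:124 213:124 214:123
start 138:65 140:103 141:119 142:129 144:137 146:135 147:127 148:104 150:124 152:144 153:148 154:140 156:116 158:109 159:130 160:137 162:139 164:139 165:139 166:136 168:134 170:134 171:135 172:136 174:137 176:144 177:147 178:146 180:143 182:134 183:130 184:130 186:133 188:130 189:112 190:81 192:62 194:55 195:54 196:58 198:74 200:108 201:129 202:132 204:131 206:130 207:131 208:133 210:133 212:133 213:133 214:133
t: 8.45
ee_pos: [536.4, 22.2, 181.2]
orientation: [-2.072, -2.36, -0.0]
ft_force: [-3.2, -2.4, 4.7]
width: 21.6
grasp_force: 30.0
t 8.45 pos [536.4  22.2 181.2] tool delta [-0.6 -1.3 -0.1] rot [-0.    -0.001 -0.002] F [-3.23 -2.36  4.72] w 21.6
now 138:146 140:146 141:145 142:143 144:141 146:140 147:140 148:143 150:141 152:122 153:83 154:62 156:49 158:46 159:55 160:75 162:104 164:139 165:139 166:138 168:138 170:138 171:137 172:136 174:136 176:146 177:147 178:145 180:147 182:142 183:126 184:123 186:128 188:130 189:127 190:122 192:99 194:72 195:57 196:55 198:53 200:59 201:79 202:115 204:123 206:127 207:129 208:129 210:129 212:126 213:125 214:125
```

View pics/s_last.png

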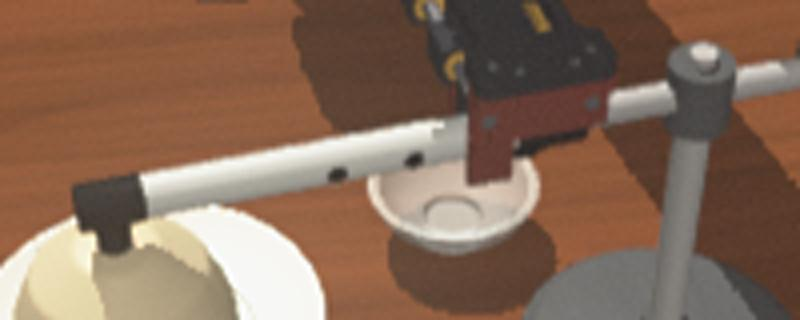

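```bash
python3 -m creep '[{"translation":[0.4,0,0],"angular":[0,0,0],"jaw":0.2},{"translation":[0.8,0,0],"angular":[0,0,0],"jaw":0.2},{"translation":[1.2,0,0],"angular":[0,0,0],"jaw":0.2},{"translation":[1.6,0,0],"angular":[0,0,0],"jaw":0.2},{"translation":[2,0,0],"angular":[0,0,0],"jaw":0.2},{"translation":[2.4,0,0],"angular":[0,0,0],"jaw":0.2},{"translation":[2.7,0,0],"angular":[0,0,0],"jaw":0.2},{"translation":[2.7,0,0],"angular":[0,0,0],"jaw":0.2}]'
python3 d.py 116.6 181.3 -1.439; python3 prof.py
```

```text
t: 9.55
ee_pos: [536.1, 24.9, 181.2]
orientation: [-2.072, -2.36, -0.0]
ft_force: [-2.9, -0.3, 5.6]
width: 21.3
grasp_force: 30.0
t 9.55 pos [536.1  24.9 181.2] tool delta [ 0.1 -1.4 -0.1] rot [-0.    -0.001 -0.002] F [-2.9  -0.3   5.56] w 21.3
now 138:146 140:146 141:145 142:145 144:140 146:138 147:140 148:141 150:145 152:143 153:143 154:133 156:116 158:83 159:114 160:134 162:140 164:139 165:139 166:137 168:136 170:136 171:137 172:138 174:136 176:145 177:145 178:146 180:148 182:141 183:126 184:123 186:127 188:125 189:113 190:72 192:60 194:54 195:53 196:58 198:82 200:112 201:123 202:123 204:123 206:126 207:129 208:128 210:127 212:125 213:124 214:124
```

```bash
python3 -m creep '[{"translation":[0.1,0,0],"angular":[0,0,0],"jaw":0.2},{"translation":[0.2,0,0],"angular":[0,0,0],"jaw":0.2},{"translation":[0.3,0,0],"angular":[0,0,0],"jaw":0.2},{"translation":[0.4,0,0],"angular":[0,0,0],"jaw":0.2},{"translation":[0.4,0,0],"angular":[0,0,0],"jaw":0.2},{"translation":[0.4,0,0],"angular":[0,0,0],"jaw":0.2},{"translation":[0.4,0,0],"angular":[0,0,0],"jaw":0.2},{"translation":[0.4,0,0],"angular":[0,0,0],"jaw":0.2}]'
python3 d.py 116.6 181.3 -1.439; python3 prof.py
python3 - <<'E'
import cv2
from h import *
a=cv2.imread("pics/s_last.png");save("top","t2.png",(275,195,375,245),4)
b=cv2.imread("pics/t2.png");b=cv2.resize(b,(600,300));cv2.imwrite("pics/c8.png",np.vstack([a[60:260,100:700],b]))
E
```

```text
t: 10.65
ee_pos: [536.1, 25.2, 181.2]
orientation: [-2.072, -2.361, -0.0]
ft_force: [-2.9, -2.1, 5.5]
width: 21.4
grasp_force: 30.0
t 10.65 pos [536.1  25.2 181.2] tool delta [-0.2 -1.4 -0.1] rot [-0.    -0.    -0.002] F [-2.94 -2.15  5.47] w 21.4
now 138:146 140:145 141:145 142:144 144:141 146:140 147:142 148:140 150:143 152:142 153:142 154:134 156:117 158:85 159:114 160:134 162:140 164:140 165:140 166:138 168:137 170:137 171:137 172:137 174:135 176:144 177:145 178:145 180:147 182:141 183:126 184:125 186:129 188:125 189:110 190:73 192:59 194:54 195:53 196:59 198:88 200:120 201:127 202:124 204:123 206:125 207:127 208:128 210:128 212:124 213:125 214:125
```

View pics/c8.png

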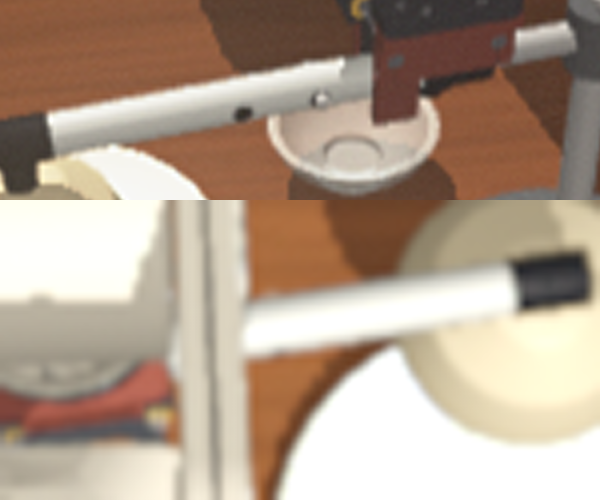

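```bash
python3 -m creep '[{"translation":[0,0,0],"angular":[0,0,0],"jaw":0.7},{"translation":[0,0,0],"angular":[0,0,0],"jaw":0.7},{"translation":[0,0,0],"angular":[0,0,0],"jaw":0.7},{"translation":[0,0,0],"angular":[0,0,0],"jaw":0.7},{"translation":[0,0,-40],"angular":[0,0,0],"jaw":0.7},{"translation":[-20,0,-80],"angular":[0,0,0],"jaw":0.7},{"translation":[-60,0,-80],"angular":[0,0,0],"jaw":0.7},{"translation":[-80,0,-80],"angular":[0,0,0],"jaw":0.7}]'
python3 d.py 200 181.3 -1.432
python3 - <<'E'
from h import *
im=np.array(ctrl.get_image("wrist"))[:,:,::-1]
C=np.array([519.4,140.4]);u=np.array([np.cos(-1.432),np.sin(-1.432)])
for s in(20,50,64.5,155,196.7): print(s,proj("wrist",[*(C+u*s),200]).round())
p=proj("wrist",[*(C+u*155),200]).round().astype(int);print(p)
cv2.imwrite("pics/w3.png",cv2.resize(im[max(p[1]-75,0):p[1]+75,p[0]-80:p[0]+80],None,fx=4,fy=4,interpolation=cv2.INTER_CUBIC))
E
python3 prof.py
```

```text
t: 11.8
ee_pos: [546.8, -55.7, 261.5]
orientation: [2.073, 2.359, 0.001]
ft_force: [-0.6, 0.1, -0.9]
width: 61.3
grasp_force: 0.0
t 11.8 pos [546.8 -55.7 261.5] tool delta [-2.  -0.  80.2] rot [ 0.001  0.    -0.01 ] F [-0.56  0.15 -0.88] w 61.3
20 [312. -44.]
50 [312.   8.]
64.5 [313.  32.]
155 [314. 160.]
196.7 [315. 210.]
[314 160]
now 138:148 140:148 141:148 142:146 144:143 146:141 147:141 148:137 150:142 152:141 153:139 154:132 156:117 158:84 159:116 160:137 162:143 164:142 165:141 166:139 168:139 170:139 171:140 172:139 174:137 176:148 177:149 178:149 180:150 182:144 183:128 184:125 186:129 188:127 189:111 190:72 192:59 194:55 195:55 196:60 198:86 200:119 201:127 202:127 204:127 206:128 207:129 208:130 210:130 212:127 213:126 214:127
```

View pics/w3.png

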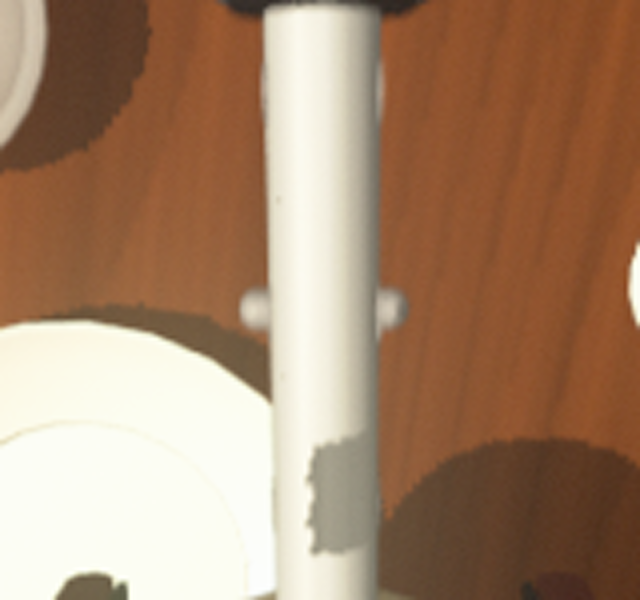

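Both buttons stand out equally (left tip at x≈240, right tip at x≈407 in the crop), about 6 mm proud. Next I straddle the tube further out and swing it.

```bash
python3 -m creep '[{"translation":[-2,0,40],"angular":[0,0,-0.01],"jaw":0.7},{"translation":[-2,0,70],"angular":[0,0,-0.01],"jaw":0.7},{"translation":[-2,0,80],"angular":[0,0,-0.01],"jaw":0.6},{"translation":[-2,0,80],"angular":[0,0,-0.01],"jaw":0.32},{"translation":[-2,0,80],"angular":[0,0,-0.01],"jaw":0.32},{"translation":[-2,0,80],"angular":[0,0,-0.01],"jaw":0.32},{"translation":[-2,0,80],"angular":[0,0,-0.01],"jaw":0.32},{"translation":[-2,0,80],"angular":[0,0,-0.01],"jaw":0.32}]'
python3 d.py 200 181.3 -1.755
```

```text
t: 12.95
ee_pos: [546.9, -56.5, 181.5]
orientation: [2.06, 2.371, 0.001]
ft_force: [0.5, -0.3, -0.9]
width: 27.9
grasp_force: 0.0
t 12.95 pos [546.9 -56.5 181.5] tool delta [  9.2 -63.5   0.2] rot [0.001 0.    0.324] F [ 0.47 -0.34 -0.89] w 27.9
```

```bash
python3 -m creep '[{"translation":[0,-4,0],"angular":[0,0,0.02],"jaw":0.32},{"translation":[0.4,-12,0],"angular":[0,0,0.06],"jaw":0.32},{"translation":[1.2,-22,0],"angular":[0,0,0.11],"jaw":0.32},{"translation":[2.6,-32,0],"angular":[0,0,0.16],"jaw":0.32},{"translation":[4.4,-41.7,0],"angular":[0,0,0.21],"jaw":0.32},{"translation":[6.7,-51.4,0],"angular":[0,0,0.26],"jaw":0.32},{"translation":[8.9,-59,0],"angular":[0,0,0.3],"jaw":0.32},{"translation":[10,-62.5,0],"angular":[0,0,0.318],"jaw":0.32}]'
python3 d.py 200 181.3 -1.766
cat > tt.py <<'E'
from h import *
im=np.array(ctrl.get_image("top"))[:,:,::-1];cv2.imwrite("pics/t3.png",im)
C=np.array([519.4,140.4])
old=cv2.imread("pics/top.png").astype(float)
# fit azimuth: black end cap (s~350-41 region) darkest blob at z=205
g=im.astype(np.float32).mean(2);best=[]
for a in np.arange(-1.85,-1.6,.004):
    u=np.array([np.cos(a),np.sin(a)]);P=np.array([[proj("top",[*(C+u*s),208]) for s in np.arange(296,322,3)]],np.float32)
    best.append((cv2.remap(g,P[...,0],P[...,1],cv2.INTER_LINEAR).mean(),a))
A=np.array(best);w=np.clip(A[:,0].min()+60-A[:,0],0,None);print("cap az",(w*A[:,1]).sum()/w.sum(),A[:,0].min())
cv2.imwrite("pics/t3z.png",cv2.resize(im[190:310,285:415],None,fx=4.5,fy=4.5,interpolation=cv2.INTER_CUBIC))
E
python3 tt.py
```

```text
t: 13.95
ee_pos: [482.8, -55.2, 181.2]
orientation: [-2.412, -2.013, 0.0]
ft_force: [0.7, 0.4, -0.4]
width: 28.0
grasp_force: 0.7
t 13.95 pos [482.8 -55.2 181.2] tool delta [-1.  -2.  -0.1] rot [-0.     0.     0.015] F [ 0.74  0.41 -0.35] w 28.0
cap az -1.7374698439680076 53.12478256225586
```

```bash
python3 -m creep '[{"translation":[0,-1.5,0],"angular":[0,0,0.01],"jaw":0.32},{"translation":[0,-2.6,0],"angular":[0,0,0.014],"jaw":0.32},{"translation":[0,-2.6,0],"angular":[0,0,0.014],"jaw":0.32},{"translation":[0,-2.6,0],"angular":[0,0,0.014],"jaw":0.7},{"translation":[0,-2.6,0],"angular":[0,0,0.014],"jaw":0.7},{"translation":[0,-2.6,0],"angular":[0,0,0.014],"jaw":0.7},{"translation":[0,-2.6,-30],"angular":[0,0,0.014],"jaw":0.7},{"translation":[0,-2.6,-60],"angular":[0,0,0.014],"jaw":0.7}]'
python3 -m creep '[{"translation":[20,0,-50],"angular":[0,0,0],"jaw":0.7},{"translation":[50,-40,-80],"angular":[0,0,0],"jaw":0.7},{"translation":[80,-90,-100],"angular":[0,0,0],"jaw":0.7},{"translation":[80,-110,-120],"angular":[0,0,0],"jaw":0.7},{"translation":[80,-110,-120],"angular":[0,0,0],"jaw":0.7},{"translation":[80,-110,-120],"angular":[0,0,0],"jaw":0.7},{"translation":[80,-110,-120],"angular":[0,0,0],"jaw":0.7},{"translation":[80,-110,-120],"angular":[0,0,0],"jaw":0.7}]'
python3 tt.py
python3 - <<'E'
from h import *
im=cv2.imread("pics/t3.png")
for n in ("plate","lamp_centre"): print(n,[(np.round(r["rect"],1).tolist(),round(r["score"],2)) for r in ctrl.look_for("top",n)[:2]])
C=np.array([519.4,140.4]);a=-1.751
u=np.array([np.cos(a),np.sin(a)])
print("pred plate px",proj("top",[464.8,-159.6,22]),"lamp centre pred px z110",proj("top",[*(C+u*309),110]))
E
```

```text
t: 15.0
ee_pos: [480.6, -54.7, 241.6]
orientation: [-2.423, -1.998, 0.001]
ft_force: [0.2, -0.4, 0.6]
width: 61.2
grasp_force: 0.0
t: 16.0
ee_pos: [388.5, 44.4, 360.4]
orientation: [-2.424, -1.997, 0.002]
ft_force: [-0.4, 0.3, -0.6]
width: 61.7
grasp_force: 0.0
cap az -1.7492386205286856 41.24565887451172
plate [([317.1, 215.3, 395.8, 292.9], 0.62), ([192.2, 204.6, 384.4, 272.4], 0.38)]
lamp_centre [([267.1, 227.8, 385.5, 274.4], 0.91)]
pred plate px [358.16981226 252.66706718] lamp centre pred px z110 [363.00402087 250.79446977]
```

View pics/t3z.png

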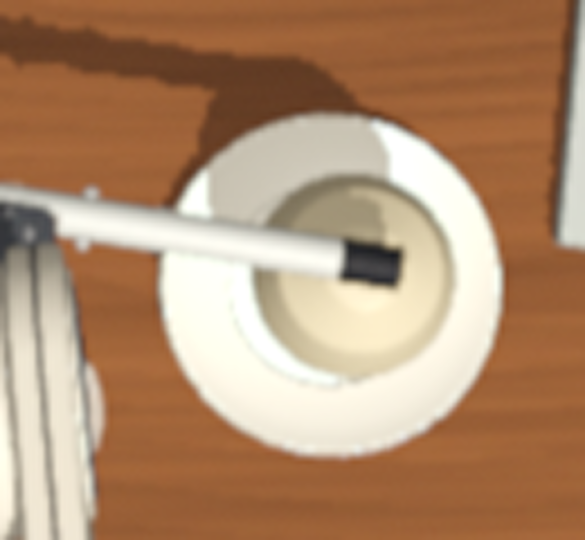

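The lamp hangs over the plate: shade centre (353,277) and plate centre (331,284) in the crop, with the offset explained by the height difference. The buttons at (92,193) and (83,245) stand out, and the gripper is clear.

```bash
python3 -c "
from workcell import ctrl;print(ctrl.close_job())"
```

```text
the job is handed in; nothing more can be done
None
```

The job is handed in: the outer tube slid about 41 mm to the next hole, where both buttons stand fully out, the lamp hangs over the middle of the plate, and the robot is clear of it; no verdict came back.

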